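# Hang a centrifuge bucket on the spring check arm

### The arm

A 6-joint arm with a two-finger parallel gripper is mounted at the origin on the work surface. World frame = base frame: x ahead of the robot, y to its left, z up, the work surface at z = 0. Lengths are in m, angles in degrees, forces in N, time in s.
With the tool pointing down it reaches from about 0.3 to 0.875 m from the base axis. Payload 4.2 kg.
Tool frame: the origin (TCP) lies at the very end of the fingers, on their centre line; the grasp point (between the pads) lies ctrl.hold_point_z behind it (ctrl.hold_point_z is the distance from the TCP to the grasp point, in m); z points along the fingers, y is the line along which they close (so a half turn about z gives the same grasp; the last joint's range is limited). The gripper opens to 85 mm and grips with 20 to 120 N. Pads are 22 mm wide; open, the fingers measure 114 mm over their backs; the gripper's body (76 mm by 85 mm) begins 54 mm behind the grasp point. The pads swing forward as they close: fully open they stand 13 mm farther back than shut.
Start: joints at [75.229, 18.312, 89.639, -0, 72.044, -1.146], TCP at [0.135, 0.559, 0.231] pointing down, gripper open.
Joint ranges: [-177.97, 177.97], [-48.28, 115.42], [12.27, 149.76], [-77.06, 257.06], [2.81, 150.46], [-146.56, 146.56]. Speed limits (degrees/s): [147.25, 147.25, 180, 180, 180, 180].

### API

Orientations are given as [roll, pitch, yaw] about the fixed x, y, z axes, in that order (R = Rz(yaw) Ry(pitch) Rx(roll)).
In Python, from cell import sensors, imaging, order, ctrl gives the robot as it stands.
- The arm moves only by the tool jog_arm, never from a script. Its argument "series" is one flat list of numbers, 7 for each row, row after row: the shift along the tool's x, y, z as a fraction of full scale, then the turn, a rotation vector about the tool's x, y, z as a fraction of full scale, then the gripper's target within -1 to 1 (fully open at 1, half-way at 0, shut at -1). In form: [x, y, z, ax, ay, az, grip, x, y, z, ax, ay, az, grip, ...]. A call has 1 to 12 rows; each row is the pose to reach, as a shift and turn from the pose commanded when the call began, along the tool's axes at that moment, turning the shorter way round; what a row does not reach only later rows make up. Full scale, the value 1, is 750 mm for a shift and pi rad for a turn. A row lasts 1/10 s, in which the tool goes at most 50 mm and 8.59 degrees, less where a joint would pass 70% of its speed; a pose out of reach is approached as far as the arm can. A call with a number of a shift or a turn outside -1 to 1 is refused whole. A call with a gripper value outside its range is refused whole. The fingers move at their own pace and stop on an object; "grip_force" is the grip in N (left out, the last holds). Time passes only in rows, so rows that repeat a pose let the fingers close. It gives the time, the measured TCP pose, the force, the opening and the grip force at its end, in the units of the state.
- sensors.read_state(): the state, without advancing time (a new reading comes with each control period).
- imaging.capture(name): name is "scene" or "top" or "wrist"; returns the picture (420x560x3 uint8, red, green, blue); there is no depth.
- imaging.camera_model(name): a dict with "fx", "fy", "cx", "cy" (pixels), "dist_coeffs" ([k1, k2, p1, p2, k3] as OpenCV has them; the pictures are not rectified), "world_to_cam" (4x4, takes a point from world to camera coordinates); the wrist camera has in their place "tool_from_camera" (4x4, takes a point from camera to tool coordinates, whose origin is the TCP and whose axes are the flange's). Camera axes: x right, y down, z forward; pixel columns grow to the right and rows downward; lengths in m; the calibration is good to about 2 mm. A picture is of the moment at which its call begins: read the wrist's pose just before it. camera_model takes no time and is no camera call.
- order.finish_job(): hands the job in; it is judged then, once.
The state is a dict: "time": time; "joint_positions": joint angles; "joint_vel": joint speeds; "joint_efforts": joint torques, N m; "tool_pos": TCP position; "orientation": TCP orientation; "force": force on the tool from outside, world axes, zero at the start; "ft_torque": the same for the moment, N m; "grip_width": finger opening in m; "grip_force": force on a finger pad.
Only numpy, scipy, OpenCV 4.12 (cv2) and the standard library are available. Lean on these libraries where they do the work, as an engineer would, in place of code of your own. Each camera call takes 0.05 s, during which the arm holds its last target. There are 200 camera calls.

### The job

Check the load of the taller of the two capped centrifuge buckets: pick it up by the tab on its cap and hang it by its two side pins in the notches of the fork on the spring check arm. Lower it until the arm has sunk and settled under the bucket's weight, pause a moment still holding it, and only then let go, leaving it hanging still. Leave the shorter bucket standing where it is.

Things in the scene. Friction and masses are not known exactly. Their poses are not given: they have to be found in the camera images.
- tall_bucket: Taller capped bucket, loose, upright; origin: centre of its underside, z up. Aluminium cylinder 48 mm across, 78 tall; black cap 52 across, top at 92; on it an upright grip tab 12 thick (along x), 36 long (along y), top at 130: grip it across the 12 mm, 15 mm below its top. Two 8 mm pins stick out along +y and -y to 54 mm from the centre. Half a turn is the same. 0.45 to 0.56 kg.
- tall_pins (a point): Point on the tall bucket's axis midway between its two pins (on the pins' axis): 70 mm above its underside, 60 mm below the top of its tab. Axes as the bucket's; y runs along the pins.
- short_bucket: Shorter bucket, a bystander to leave standing: same diameter, cap, tab and pins, but its aluminium cylinder is only 46 mm tall (top of tab at 98 mm). Origin: centre of its underside, z up. The two buckets may stand in either place.
- fork (a point): Where the middle of the pins' axis lies when seated; moves with the arm (z 181 mm unloaded). y: line of the pins; x: along the arm to its post, 220 mm away, top below 200 mm. Steel prongs at +y and -y, 72 mm apart inside, 88 outside, from x -25 to a crossbar at x 51 to 65 mm. Each has a V-notch on top, cheeks 17 mm above this point, about 30 mm apart at the top. Free below.
- check_arm (a joint): Tilt of the spring arm, rad: 0 unloaded (upper stop), growing as the fork sinks; fork 220 mm from the hinge, 0.1 rad = 22 mm. Damped, no latch. Starts to sink at about 0.8 N, then about 8 mm per N; under the tall bucket alone it rests 28 to 40 mm lower (0.13 to 0.18 rad) by its weight. Pushed deeper, it springs back when let go.
Things that resemble listed ones, but are neither listed nor needed, are in the scene too. What is shaped like the tall_bucket but orange or turquoise is not meant.

How it is judged (in metres and radians):
On the way:
1. the tall bucket, still held by the fingers, sits with its pins in both notches and the arm has come to rest sunk under it (distance between tall_pins and fork below 0.01 m and angle between the y axis of tall_bucket and the y axis of fork, either way round below 0.18 rad and angle between tall_bucket's own z axis and vertical below 0.18 rad and value of joint check_arm between 0.09 and 0.24 rad and velocity of joint check_arm between -0.06 and 0.06 rad/s and contact force between the fingers and tall_bucket above 0.5 N), for 0.3 s.
At the end, for the whole second after the job is handed in: The tall bucket hangs free by its pins in both notches (pin centre within 10 mm of the fork's seat point, pins within 10 degrees of the fork's line, bucket within 10 degrees of upright), released and at rest, with the arm sunk 0.09 to 0.24 rad and still (distance between tall_pins and fork below 0.01 m and angle between the y axis of tall_bucket and the y axis of fork, either way round below 0.18 rad and angle between tall_bucket's own z axis and vertical below 0.18 rad and value of joint check_arm between 0.09 and 0.24 rad and velocity of joint check_arm between -0.06 and 0.06 rad/s and linear speed of tall_bucket below 0.03 m/s and contact force between the fingers and tall_bucket below 0.05 N); the robot touches nothing.
It fails at once if the short bucket is moved more than 20 mm or tipped (distance of short_bucket from where it was at the start of the episode above 0.02 m or angle between short_bucket's own z axis and vertical above 0.3 rad).
It also fails if it takes over 45 s, if anything falls off the work surface, if the arm or the gripper's body presses on something with over 40 N, if the wrist force passes 120 N, or if a joint passes its speed limit or range.

## Working session

There is one attempt and no reset: what is moved stays moved. The work goes in short steps, Python scripts to look and compute and a tool call to move; the robot and the scene stay as the last step left them, time stands still between calls to the robot, and variables do not carry over. Pictures are saved under pics/ and viewed, at most 10 in all, crops included, and the job is handed in when it is done.

Besides the shell and the picture viewer there is one more tool, called after ">>>" as a command line: name --argument value ..., lists and objects as JSON in quotes. jog_arm: Moves the arm, as the interface text tells. Shift numbers are shares of 750 mm and turn numbers shares of pi rad, none past 1 either way. Its arguments: {"type":"object","properties":{"series":{"type":"array"},"grip_force":{"type":"number"}},"required":["series"]}

```bash
mkdir -p pics
python3 - <<'E'
from cell import sensors, imaging, ctrl
import cv2,numpy as np
s=sensors.read_state();print(s, ctrl.hold_point_z)
ims=[]
for n in("scene","top","wrist"):
    im=imaging.capture(n);cv2.imwrite(f"pics/{n}0.png",im[...,::-1]);m=imaging.camera_model(n)
    print(n,{k:np.round(v,4).tolist() for k,v in m.items() if k!='name'})
a=cv2.imread("pics/scene0.png");b=cv2.imread("pics/top0.png")
E
```

```text
{'time': 0.0, 'joint_positions': array([ 7.52294034e+01,  1.83525474e+01,  8.97076218e+01,  2.05668836e-03,
        7.20441921e+01, -1.14496894e+00]), 'joint_vel': array([ 0.09599228, -0.09758012,  0.07469222, -0.02281945,  0.06210378,
       -0.0519287 ]), 'joint_efforts': array([-1.26193132e-03, -4.15499175e+01, -2.34166646e+01, -3.87824712e-04,
        8.05388612e-03, -4.27809118e-05]), 'tool_pos': array([0.13531225, 0.55835214, 0.23046494]), 'orientation': array([-1.79895699e+02, -4.04033160e-03,  1.66373733e+02]), 'force': array([-0.8141143 , -0.17249869,  0.52781677]), 'ft_torque': array([-0.00496664, -0.00288011,  0.00717831]), 'grip_force': 0.0, 'grip_width': 0.08520106161676312} 0.0187
scene {'fx': 470.3938, 'fy': 470.3938, 'cx': 275.7316, 'cy': 211.3532, 'dist_coeffs': [0.0433, 0.0, 0.0, 0.0, 0.0], 'world_to_cam': [[-0.8575, 0.5141, -0.0208, 0.4461], [0.3667, 0.5822, -0.7257, -0.0818], [-0.3609, -0.6299, -0.6877, 1.527], [0.0, 0.0, 0.0, 1.0]]}
top {'fx': 422.907, 'fy': 422.907, 'cx': 278.9709, 'cy': 209.342, 'dist_coeffs': [0.0333, 0.0, 0.0, 0.0, 0.0], 'world_to_cam': [[0.0013, -0.9998, 0.0194, -0.0292], [-0.9856, -0.0045, -0.1692, 0.5251], [0.1693, -0.0189, -0.9854, 1.1189], [0.0, 0.0, 0.0, 1.0]]}
wrist {'fx': 305.4814, 'fy': 305.4814, 'cx': 282.9586, 'cy': 210.0402, 'dist_coeffs': [-0.035, 0.0, 0.0, 0.0, 0.0], 'tool_from_camera': [[-0.0005, -0.9486, -0.3165, 0.0828], [1.0, -0.0003, -0.0007, -0.0015], [0.0006, -0.3165, 0.9486, -0.1426], [0.0, 0.0, 0.0, 1.0]]}
```

View pics/scene0.png

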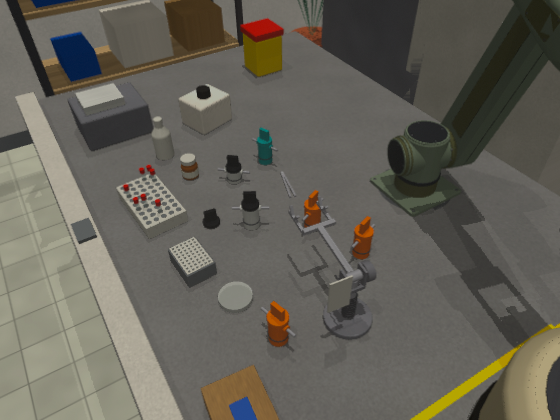

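View pics/top0.png

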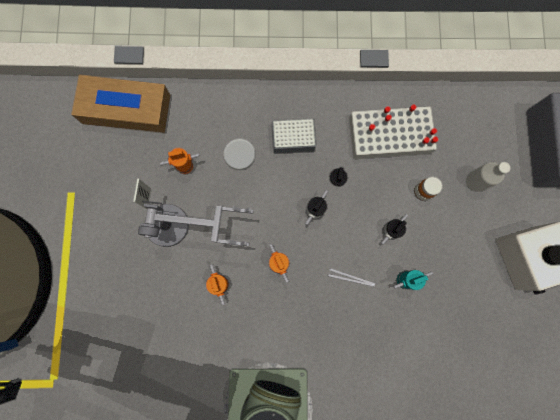

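The scene view has two black-capped buckets: A at scene (250,208) / top (317,207), and B at scene (234,170) / top (396,229). The orange and turquoise ones don't count. The fork prongs are at top (235,210) and (235,243). Next I'll enlarge both candidates and the fork.

Run:
```python
import cv2,numpy as np
a=cv2.imread("pics/scene0.png");b=cv2.imread("pics/top0.png")
r=lambda im,x,y,w,h,k:cv2.resize(im[y:y+h,x:x+w],None,fx=k,fy=k,interpolation=cv2.INTER_CUBIC)
p=r(a,195,145,100,90,4); q=r(b,290,180,130,90,3)
c=r(b,130,195,130,60,3)
W=np.zeros((600,800,3),np.uint8)
W[:360,:400]=p;W[:270,400:790]=q;W[400:580,400:790]=c
cv2.imwrite("pics/crop.png",W)
```

```text
(no output)
```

View pics/crop.png

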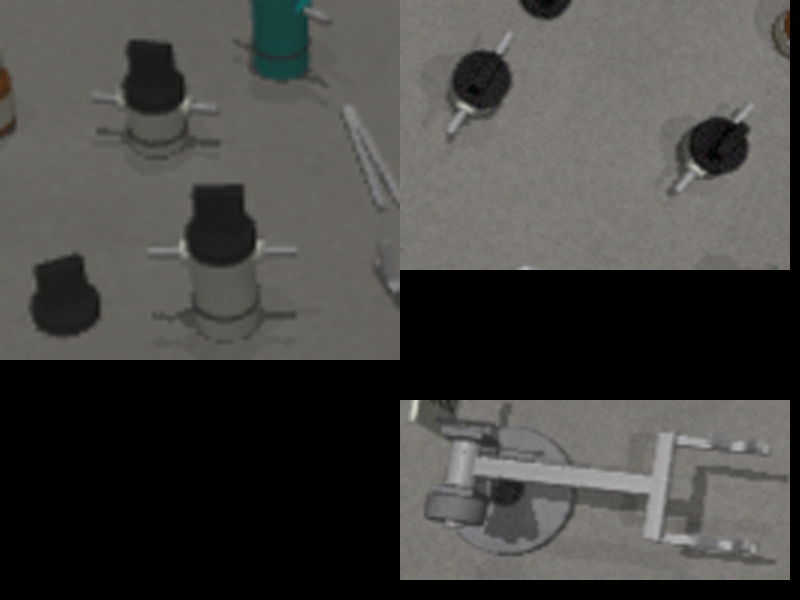

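The crop shows that A at scene (250,208) has the longer cylinder, so A is the tall bucket and B is the short one. The bare cap at scene (211,217) is a distractor. Now I'll compute the positions.

```bash
cat > h.py <<'E'
import cv2,numpy as np
from cell import sensors, imaging, ctrl
from scipy.spatial.transform import Rotation as R
def w2c(n,s=None):
    m=imaging.camera_model(n)
    if n!="wrist": return m,np.array(m["world_to_cam"])
    T=np.eye(4);T[:3,:3]=R.from_euler("xyz",s["orientation"],degrees=True).as_matrix();T[:3,3]=s["tool_pos"]
    return m,np.linalg.inv(T@np.array(m["tool_from_camera"]))
def K(m): return np.array([[m["fx"],0,m["cx"]],[0,m["fy"],m["cy"]],[0,0,1.]])
def on_plane(n,px,z,s=None):
    m,W=w2c(n,s);C=np.linalg.inv(W)
    u=cv2.undistortPoints(np.array(px,float).reshape(-1,1,2),K(m),np.array(m["dist_coeffs"]))[:,0]
    d=np.c_[u,np.ones(len(u))]@C[:3,:3].T;o=C[:3,3]
    return o+d*((z-o[2])/d[:,2])[:,None]
def proj(n,P,s=None):
    m,W=w2c(n,s)
    return cv2.projectPoints(np.array(P,float).reshape(-1,1,3),cv2.Rodrigues(W[:3,:3])[0],W[:3,3],K(m),np.array(m["dist_coeffs"]))[0][:,0]
E
python3 - <<'E'
from h import *
np.set_printoptions(precision=4,suppress=True)
for n,p in(("scene",[(232,207.75),(269.25,207.75)]),("top",[(327,191.3),(306.3,224.3)])):
    q=on_plane(n,p,.07);d=q[0]-q[1];print(n,q.mean(0),np.linalg.norm(d),np.degrees(np.arctan2(d[1],d[0])))
f=lambda x,y:((x-400)/3+130,(y-400)/3+195)
q=on_plane("top",[f(675,441),f(769,450),f(670,542),f(772,555)],.190);print(q, np.linalg.norm(q[0]-q[2]),np.linalg.norm(q[1]-q[0]))
q=on_plane("top",[f(664,434),f(655,537),f(475,467),f(650,487)],.185);print(q)
q=on_plane("top",[(396,229)],.09);print("short",q)
E
```

```text
scene [ 0.5295 -0.1237  0.07  ] 0.1083209217726266 -32.21999247132179
top [ 0.526 -0.129  0.07 ] 0.10718511290799781 -32.237356274361346
[[0.5013 0.1126 0.19  ]
 [0.4944 0.0375 0.19  ]
 [0.4205 0.1145 0.19  ]
 [0.4105 0.0341 0.19  ]] 0.08081758586427029 0.0754128959818081
[[0.5079 0.1221 0.185 ]
 [0.4249 0.127  0.185 ]
 [0.4805 0.2711 0.185 ]
 [0.4649 0.1321 0.185 ]]
short [[ 0.4665 -0.3348  0.09  ]]
```

>>> jog_arm --series '[0, 0, -0.12, 0, 0, 0, 1, 0, 0, -0.12, 0, 0, 0, 1, -0.723, -0.764, -0.12, 0, 0, 0.103, 1, -0.723, -0.764, -0.12, 0, 0, 0.103, 1, -0.723, -0.764, -0.12, 0, 0, 0.103, 1, -0.723, -0.764, -0.12, 0, 0, 0.103, 1, -0.723, -0.764, -0.12, 0, 0, 0.103, 1, -0.723, -0.764, -0.12, 0, 0, 0.103, 1, -0.723, -0.764, -0.12, 0, 0, 0.103, 1, -0.723, -0.764, -0.12, 0, 0, 0.103, 1, -0.723, -0.764, -0.12, 0, 0, 0.103, 1, -0.723, -0.764, -0.12, 0, 0, 0.103, 1]'

```text
time: 1.35
tool_pos: [0.3843, 0.1229, 0.3213]
orientation: [180.0, 0.0, 147.8]
force: [1.0, 0.9, -0.7]
grip_width: 0.0855
grip_force: 0.0
```

```bash
cat >> h.py <<'E'
def jog(p,yaw):
    s=sensors.read_state();Rw=R.from_euler("xyz",s["orientation"],degrees=True)
    rt=Rw.inv()*R.from_euler("xyz",[180,0,yaw],degrees=True)
    return np.round(Rw.inv().apply(np.array(p)-s["tool_pos"])/.75,4),np.round(rt.as_rotvec()/np.pi,4)
E
python3 - <<'E'
from h import *
s=sensors.read_state();print(s["time"],s["tool_pos"],s["orientation"]);print(jog((.527,-.126,.23),147.8))
E
```

```text
1.35 [0.38427407 0.12294679 0.32134951] [1.79968347e+02 1.03283789e-02 1.47836331e+02]
(array([-0.3378, -0.1798,  0.1218]), array([0.0002, 0.0001, 0.0002]))
```

>>> jog_arm --series '[-0.338, -0.18, 0, 0, 0, 0, 1, -0.338, -0.18, 0, 0, 0, 0, 1, -0.338, -0.18, 0, 0, 0, 0, 1, -0.338, -0.18, 0, 0, 0, 0, 1, -0.338, -0.18, 0.12, 0, 0, 0, 1, -0.338, -0.18, 0.12, 0, 0, 0, 1, -0.338, -0.18, 0.12, 0, 0, 0, 1, -0.338, -0.18, 0.12, 0, 0, 0, 1, -0.338, -0.18, 0.12, 0, 0, 0, 1, -0.338, -0.18, 0.12, 0, 0, 0, 1]'

```text
time: 2.35
tool_pos: [0.5269, -0.1236, 0.2326]
orientation: [179.9, 0.1, 147.9]
force: [-0.5, 1.3, -0.7]
grip_width: 0.0855
grip_force: 0.0
```

Run:
```python
from h import *
s=sensors.read_state();print(s["time"],s["tool_pos"],s["orientation"])
im=imaging.capture("wrist")[...,::-1].copy()
c=np.array([.527,-.126]);a=np.radians(-32.2);u=np.array([np.cos(a),np.sin(a)]);v=np.array([-u[1],u[0]])
P=[[*(c+i*.018*u+j*.006*v),.13] for i,j in((1,1),(1,-1),(-1,-1),(-1,1))]+[[*(c+i*.054*u),.07] for i in(1,-1)]
print(proj("wrist",P,s))
cv2.imwrite("pics/w1.png",im)
```

```text
2.35 [ 0.52688433 -0.12363647  0.2326423 ] [1.79941593e+02 1.05999061e-01 1.47877677e+02]
[[289.82551065 231.35460985]
 [275.98261363 231.34564171]
 [275.70544637 191.16033022]
 [290.17540523 191.17108067]
 [282.85992568 240.7428069 ]
 [282.94736685 139.72354417]]
```

View pics/w1.png

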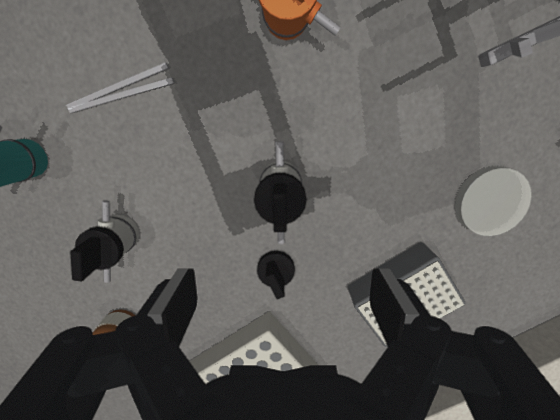

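The wrist view shows the tall bucket's tab at x≈279, with its lower end at (280,232) and the pins vertical at (279,143)–(281,242). It sits about 3 px left of my prediction, so I put the bucket at about (0.5256, -0.128) with the angle unchanged. The short bucket is at (100,250), well clear.

Run:
```python
from h import *
print(jog((.5256,-.128,.097),147.8))
```

```text
(array([-0.0013, -0.0062,  0.1811]), array([0.0003, 0.0007, 0.0005]))
```

>>> jog_arm --series '[-0.001, -0.006, 0.06, 0, 0, 0, 0.7, -0.001, -0.006, 0.12, 0, 0, 0, 0.7, -0.001, -0.006, 0.15, 0, 0, 0, 0.7, -0.001, -0.006, 0.17, 0, 0, 0, 0.7, -0.001, -0.006, 0.177, 0, 0, 0, 0.7, -0.001, -0.006, 0.177, 0, 0, 0, 0.7, -0.001, -0.006, 0.177, 0, 0, 0, 0.7]'

```text
time: 3.1
tool_pos: [0.5258, -0.1284, 0.1]
orientation: [179.9, 0.2, 147.9]
force: [-0.2, -0.9, 0.2]
grip_width: 0.0729
grip_force: 0.0
```

Run:
```python
from h import *
print(jog((.5256,-.128,.097),147.8))
```

```text
(array([0.0005, 0.0003, 0.004 ]), array([0.0003, 0.0008, 0.0004]))
```

>>> jog_arm --series '[0, 0, 0.004, 0, 0, 0, 0.3, 0, 0, 0.004, 0, 0, 0, -0.3, 0, 0, 0.004, 0, 0, 0, -1, 0, 0, 0.004, 0, 0, 0, -1, 0, 0, 0.004, 0, 0, 0, -1, 0, 0, 0.004, 0, 0, 0, -1, 0, 0, 0.004, 0, 0, 0, -1, 0, 0, 0.004, 0, 0, 0, -1, 0, 0, 0.004, 0, 0, 0, -1]' --grip_force 50

```text
time: 4.0
tool_pos: [0.5251, -0.1285, 0.0957]
orientation: [180.0, 0.0, 147.8]
force: [0.4, 0.5, 0.4]
grip_width: 0.0115
grip_force: 52.4
```

>>> jog_arm --series '[0, 0, -0.05, 0, 0, 0, -1, 0, 0, -0.11, 0, 0, 0, -1, 0, 0, -0.17, 0, 0, 0, -1, 0, 0, -0.23, 0, 0, 0, -1, 0, 0, -0.29, 0, 0, 0, -1, 0, 0, -0.327, 0, 0, 0, -1, 0, 0, -0.327, 0, 0, 0, -1, 0, 0, -0.327, 0, 0, 0, -1]'

```text
time: 4.8
tool_pos: [0.5239, -0.1283, 0.3388]
orientation: [-179.9, -0.2, 147.8]
force: [-0.7, 0.5, -5.9]
grip_width: 0.0115
grip_force: 51.7
```

Run:
```python
from h import *
s=sensors.read_state();print(s["force"],s["grip_force"],s["tool_pos"])
print(jog((.4553,.0605,.34),173.7))
```

```text
[-0.70010121  0.52684549 -5.89970341] 51.659038066864014 [ 0.52389595 -0.12829608  0.33875217]
(array([ 0.2115,  0.1644, -0.0011]), array([-1.000e-04, -1.200e-03, -1.437e-01]))
```

>>> jog_arm --series '[0.03, 0.023, -0.003, 0, 0, -0.02, -1, 0.07, 0.055, -0.003, 0, 0, -0.05, -1, 0.11, 0.086, -0.003, 0, 0, -0.08, -1, 0.15, 0.117, -0.003, 0, 0, -0.11, -1, 0.185, 0.144, -0.003, 0, 0, -0.13, -1, 0.205, 0.159, -0.003, 0, 0, -0.144, -1, 0.2115, 0.1644, -0.003, 0, 0, -0.144, -1, 0.2115, 0.1644, -0.003, 0, 0, -0.144, -1, 0.2115, 0.1644, -0.003, 0, 0, -0.144, -1]'

```text
time: 5.7
tool_pos: [0.4561, 0.0596, 0.3417]
orientation: [-179.9, -0.1, 173.7]
force: [-0.2, 0.8, -4.4]
grip_width: 0.0115
grip_force: 51.7
```

Run:
```python
from h import *
s=sensors.read_state();print(s["time"],s["tool_pos"],s["orientation"])
im=imaging.capture("wrist")[...,::-1].copy();t=imaging.capture("top")[...,::-1]
a=np.radians(83.7);x=np.array([np.cos(a),np.sin(a)]);y=np.array([-x[1],x[0]]);c=np.array([.4553,.0605])
# prong inner edges at tips / notch, z 0.19
P=[[*(c+i*x+j*y),.19] for j in(.04,-.04) for i in(-.025,0,.051)]
print(proj("wrist",P,s))
W=np.zeros((600,800,3),np.uint8);W[:420,:560]=im;W[420:600,:390]=cv2.resize(t[195:255,130:260],None,fx=3,fy=3)
cv2.imwrite("pics/w2.png",W)
```

```text
5.7 [0.45614403 0.0595544  0.34169846] [-1.79926940e+02 -1.31093277e-01  1.73698518e+02]
[[259.53841287 154.78997125]
 [285.59532404 154.77293068]
 [338.72242777 154.82596489]
 [261.40680882 232.07516925]
 [285.42640255 232.08541627]
 [334.40541286 232.07664851]]
```

View pics/w2.png

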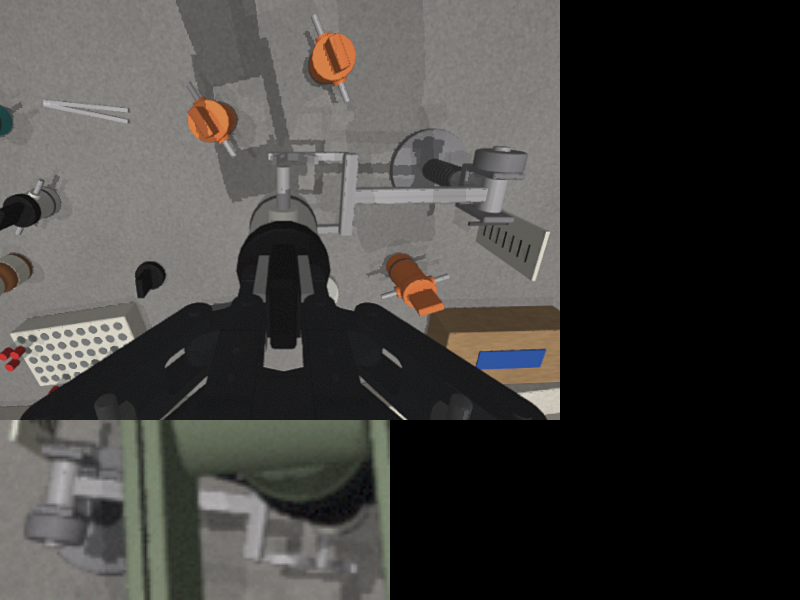

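Run:
```python
import cv2
im=cv2.imread("pics/w2.png")[135:245,235:365]
cv2.imwrite("pics/w2c.png",cv2.resize(im,None,fx=5,fy=5,interpolation=cv2.INTER_CUBIC))
```

```text
(no output)
```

View pics/w2c.png

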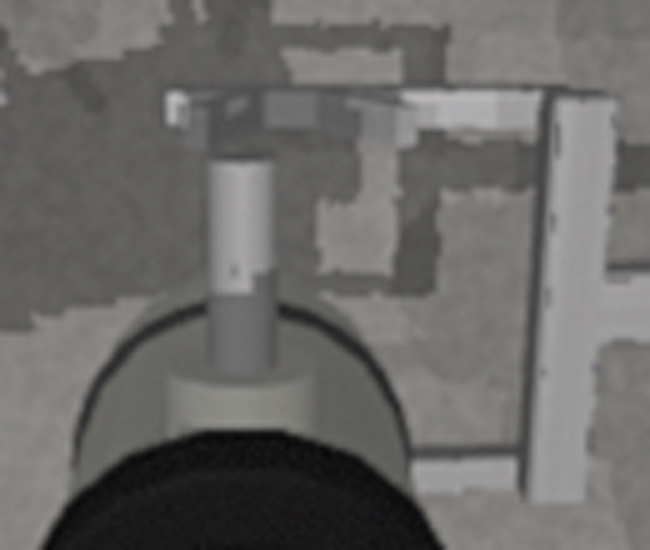

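The wrist zoom shows the near prong tip at (268,157), the crossbar's inner edge from (345,155) to (340,235), and its outer edge from (358,154) to (352,235). That's 6–9 px further toward the post than I predicted, so I'll refine the fork position.

Run:
```python
from h import *
s=sensors.read_state()
for z in(.181,.19):
    q=on_plane("wrist",[(268.2,156.6),(345.4,155),(340.2,235),(357.8,154),(352.2,235)],z,s)[:,:2]
    d=q[1]-q[2];e=(q[3]+q[4]-q[1]-q[2])/2
    v=d/np.linalg.norm(d); x=np.array([v[1],-v[0]]); x*=np.sign(x[1])
    print(z,q.round(4).tolist(),"len",np.linalg.norm(d),np.linalg.norm(e),"ang x",np.degrees(np.arctan2(x[1],x[0])))
    mid=q[1:].mean(0); print("seat from crossbar",mid-.058*x, "tip proj",(q[0]-mid)@x)
    print("top centre check",s["tool_pos"])
```

```text
0.181 [[0.4173, 0.0474], [0.4241, 0.1237], [0.5095, 0.114], [0.4244, 0.136], [0.5109, 0.1269]] len 0.08590516777027456 0.012638854281285049 ang x 83.53860519107633
seat from crossbar [0.46069166 0.06749887] tip proj -0.08287744714010602
top centre check [0.45643818 0.05937626 0.34232257]
0.19 [[0.416, 0.048], [0.4226, 0.122], [0.5054, 0.1126], [0.4229, 0.1339], [0.5069, 0.1251]] len 0.0833621136607466 0.012264705773645829 ang x 83.53860519107631
seat from crossbar [0.45793378 0.06578778] tip proj -0.08042402276521338
top centre check [0.45643818 0.05937626 0.34232257]
```

Run:
```python
from h import *
s=sensors.read_state()
q=on_plane("wrist",[(283.4,167)],s["tool_pos"][2]-.0235,s)[0]
Rw=R.from_euler("xyz",s["orientation"],degrees=True)
print("pin tip in tool",Rw.inv().apply(q-s["tool_pos"]))
print(jog((.4605,.067,.342),173.6), s["tool_pos"],jog((.4605,.067,.22),173.6))
```

```text
pin tip in tool [ 0.05235912 -0.00116476  0.02356358]
(array([-0.0043,  0.0107,  0.0004]), array([-0.0002, -0.0004,  0.0003])) [0.45643818 0.05937626 0.34232257] (array([-0.0045,  0.0108,  0.1631]), array([-0.0002, -0.0004,  0.0003]))
```

>>> jog_arm --series '[-0.0043, 0.0107, 0, 0, 0, 0, -1, -0.0043, 0.0107, 0.03, 0, 0, 0, -1, -0.0043, 0.0107, 0.06, 0, 0, 0, -1, -0.0043, 0.0107, 0.09, 0, 0, 0, -1, -0.0043, 0.0107, 0.115, 0, 0, 0, -1, -0.0043, 0.0107, 0.13, 0, 0, 0, -1, -0.0043, 0.0107, 0.13, 0, 0, 0, -1]'

```text
time: 6.5
tool_pos: [0.4598, 0.0678, 0.2441]
orientation: [-180.0, -0.2, 173.7]
force: [-0.1, 0.1, -5.0]
grip_width: 0.0115
grip_force: 51.5
```

Run:
```python
from h import *
s=sensors.read_state()
print(s["force"],s["tool_pos"],jog((.4605,.067,.2),173.6))
im=imaging.capture("wrist")[...,::-1];t=imaging.capture("scene")[...,::-1]
r=lambda a:cv2.resize(a,(400,320),interpolation=cv2.INTER_CUBIC)
cv2.imwrite("pics/w3.png",np.hstack([r(im[100:260,180:380]),r(t[160:280,270:420])]))
```

```text
[-0.10664028  0.05852714 -5.04504329] [0.45975442 0.06782368 0.24413068] (array([-0.0013, -0.0009,  0.0588]), array([-0.0002, -0.001 ,  0.0007]))
```

View pics/w3.png

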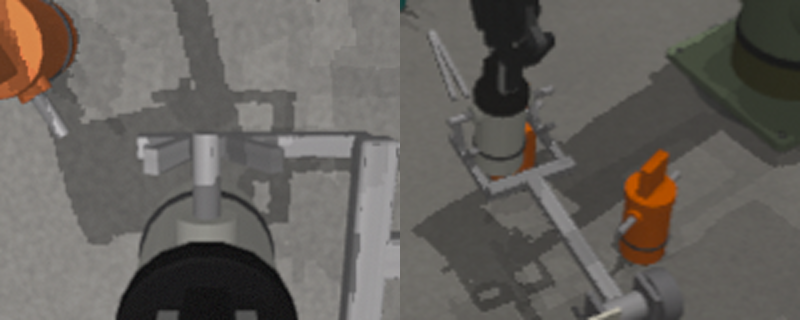

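The bucket is between the prongs. The pin at crop (206,150) is centred between the notch cheeks at (163,155) and (258,150). I'll keep lowering.

>>> jog_arm --series '[0, 0, 0.015, 0, 0, 0, -1, 0, 0, 0.03, 0, 0, 0, -1, 0, 0, 0.042, 0, 0, 0, -1, 0, 0, 0.052, 0, 0, 0, -1, 0, 0, 0.062, 0, 0, 0, -1, 0, 0, 0.072, 0, 0, 0, -1, 0, 0, 0.08, 0, 0, 0, -1, 0, 0, 0.086, 0, 0, 0, -1, 0, 0, 0.09, 0, 0, 0, -1, 0, 0, 0.092, 0, 0, 0, -1, 0, 0, 0.092, 0, 0, 0, -1, 0, 0, 0.092, 0, 0, 0, -1]'

```text
time: 7.8
tool_pos: [0.4602, 0.0681, 0.1767]
orientation: [180.0, -0.0, 173.7]
force: [-3.3, -0.0, 0.7]
grip_width: 0.0113
grip_force: 52.4
```

Run:
```python
from h import *
s=sensors.read_state()
print(s["force"],s["ft_torque"],s["tool_pos"],s["orientation"])
im=imaging.capture("wrist")[...,::-1];t=imaging.capture("scene")[...,::-1]
r=lambda a:cv2.resize(a,(400,320),interpolation=cv2.INTER_CUBIC)
cv2.imwrite("pics/w4.png",np.hstack([r(im[100:260,180:380]),r(t[160:280,270:420])]))
```

```text
[-3.25050505 -0.01241589  0.65292783] [ 0.131789    0.72729513 -0.04856398] [0.46017596 0.06814    0.17670749] [ 1.79971572e+02 -1.67432382e-02  1.73748085e+02]
```

View pics/w4.png

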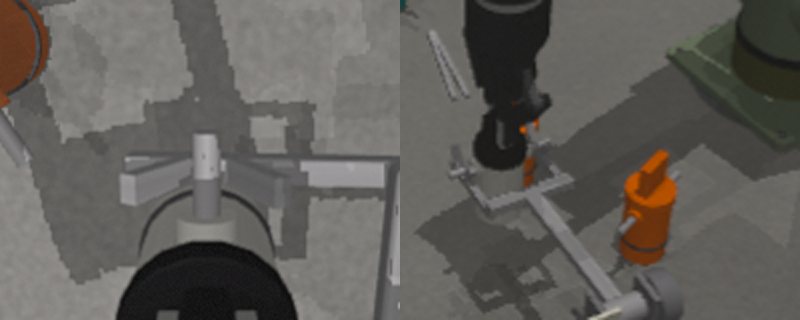

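The pins sit in the V notches: the near pin is at crop (206,165) between the cheeks. The arm has visibly sunk and carries the full weight (Fz ≈ 0). A 3 N side force remains along the pins, so I'll ease it off and hold.

>>> jog_arm --series '[0.002, 0, 0, 0, 0, 0, -1, 0.0027, 0, 0, 0, 0, 0, -1, 0.0027, 0, 0, 0, 0, 0, -1, 0.0027, 0, 0, 0, 0, 0, -1, 0.0027, 0, 0, 0, 0, 0, -1, 0.0027, 0, 0, 0, 0, 0, -1, 0.0027, 0, 0, 0, 0, 0, -1, 0.0027, 0, 0, 0, 0, 0, -1]'

```text
time: 8.7
tool_pos: [0.4586, 0.0682, 0.1766]
orientation: [180.0, 0.0, 173.8]
force: [3.9, -0.0, -0.1]
grip_width: 0.011
grip_force: 52.3
```

>>> jog_arm --series '[-0.0013, 0, 0, 0, 0, 0, -1, -0.0013, 0, 0, 0, 0, 0, -1, -0.0013, 0, 0, 0, 0, 0, -1, -0.0013, 0, 0, 0, 0, 0, -1, -0.0013, 0, 0, 0, 0, 0, -1, -0.0013, 0, 0, 0, 0, 0, -0.6, -0.0013, 0, 0, 0, 0, 0, -0.4, -0.0013, 0, 0, 0, 0, 0, -0.2, -0.0013, 0, 0, 0, 0, 0, -0.1, -0.0013, 0, 0, 0, 0, 0, -0.1, -0.0013, 0, 0, 0, 0, 0, -0.1]'

```text
time: 9.8
tool_pos: [0.4593, 0.068, 0.1766]
orientation: [180.0, 0.0, 173.8]
force: [-0.0, -0.2, -0.2]
grip_width: 0.0384
grip_force: 0.0
```

>>> jog_arm --series '[0, 0, -0.015, 0, 0, 0, -0.1, 0, 0, -0.04, 0, 0, 0, -0.1, 0, 0, -0.08, 0, 0, 0, -0.1, 0, 0, -0.13, 0, 0, 0, -0.1, 0, 0, -0.18, 0, 0, 0, -0.1, 0, 0, -0.2, 0, 0, 0, -0.1, 0, 0, -0.2, 0, 0, 0, -0.1, 0, 0, -0.2, 0, 0, 0, -0.1, 0, 0, -0.2, 0, 0, 0, -0.1, 0, 0, -0.2, 0, 0, 0, -0.1]'

```text
time: 10.8
tool_pos: [0.4587, 0.068, 0.3253]
orientation: [-180.0, -0.2, 173.8]
force: [0.1, -0.9, 1.2]
grip_width: 0.0384
grip_force: 0.0
```

Run:
```python
from h import *
s=sensors.read_state()
print(s["time"],s["force"],s["tool_pos"],s["grip_width"])
im=imaging.capture("wrist")[...,::-1];t=imaging.capture("scene")[...,::-1]
im2=imaging.capture("wrist")[...,::-1];print(np.abs(im.astype(int)-im2).max())
r=lambda a:cv2.resize(a,(400,320),interpolation=cv2.INTER_CUBIC)
cv2.imwrite("pics/w5.png",np.hstack([r(im[100:340,130:430]),r(t[160:280,270:420])]))
```

```text
10.8 [ 0.07492458 -0.88224557  1.24267538] [0.45867825 0.0679768  0.32526084] 0.03840183396183542
84
```

View pics/w5.png

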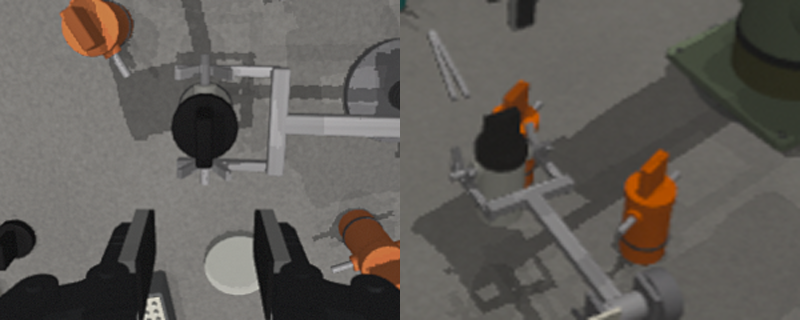

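The bucket hangs by both pins, with the pin ends at wrist crop (207,62) and (207,180), and the gripper is clear. I'll let it settle and check that it is upright.

>>> jog_arm --series '[0, 0, 0, 0, 0, 0, -0.1, 0, 0, 0, 0, 0, 0, -0.1, 0, 0, 0, 0, 0, 0, -0.1, 0, 0, 0, 0, 0, 0, -0.1, 0, 0, 0, 0, 0, 0, -0.1, 0, 0, 0, 0, 0, 0, -0.1, 0, 0, 0, 0, 0, 0, -0.1, 0, 0, 0, 0, 0, 0, -0.1, 0, 0, 0, 0, 0, 0, -0.1, 0, 0, 0, 0, 0, 0, -0.1, 0, 0, 0, 0, 0, 0, -0.1, 0, 0, 0, 0, 0, 0, -0.1]'

```text
time: 12.15
tool_pos: [0.4593, 0.068, 0.3266]
orientation: [180.0, 0.0, 173.8]
force: [0.1, 0.0, -0.3]
grip_width: 0.0385
grip_force: 0.0
```

Run:
```python
from h import *
s=sensors.read_state()
im=imaging.capture("wrist")[...,::-1].copy();t=imaging.capture("scene")[...,::-1].copy()
im2=imaging.capture("wrist")[...,::-1];print(np.abs(cv2.blur(im,(5,5)).astype(int)-cv2.blur(im2,(5,5))).max())
c=np.array([.4595,.068]);a=np.radians(-6.3);u=np.array([np.cos(a),np.sin(a)]);v=np.array([-u[1],u[0]]);z=.151
P=[[*(c+i*.018*u+j*.006*v),z+.06] for i,j in((1,1),(1,-1),(-1,-1),(-1,1))]+[[*(c+i*.054*u),z] for i in(1,-1)]
k=3
def crop(img,n,x,y):
    g=cv2.resize(img[y:y+110,x:x+130],None,fx=k,fy=k,interpolation=cv2.INTER_CUBIC)
    for p in proj(n,P,s): cv2.circle(g,tuple(int(q) for q in (p-[x,y]+.5)*k),2,(0,255,0),-1)
    return g
cv2.imwrite("pics/w6.png",np.hstack([crop(im,"wrist",220,140),crop(t,"scene",265,170)]))
```

```text
3
```

View pics/w6.png

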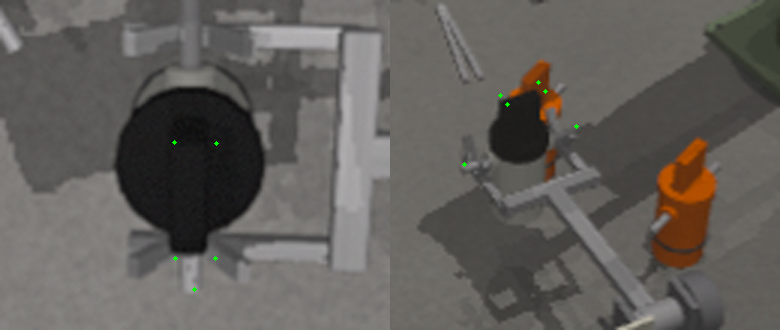

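The bucket hangs still. Its tab end at crop (188,250) and its pin end at (193,290) match an upright, seated prediction to within about 3 mm. Handing in.

```bash
python3 -c "
from cell import order
print(order.finish_job())"
```

```text
the job is handed in; nothing more can be done
None
```

The tall bucket hangs still by both pins in the fork notches with the arm sunk, it was held there before release, the short bucket was not touched, and I handed the job in at about 12 s; no verdict came back.

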